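# Close the pick box and show it to the inspection camera

## Robot

A 7-joint arm with a two-finger parallel gripper is mounted at the origin on the work surface. World frame = base frame: x ahead of the robot, y to its left, z up, the work surface at z = 0. Lengths are in mm, angles in rad, forces in N, time in s.
With the tool pointing down it reaches from about 425 to 950 mm from the base axis. Payload 4.7 kg.
Tool frame: the origin (TCP) lies at the very end of the fingers, on their centre line; the grasp point (between the pads) lies 19 mm behind it; z points along the fingers, y is the line along which they close (so a half turn about z gives the same grasp; the last joint's range is limited). The gripper opens to 85 mm and grips with 20 to 120 N. Pads are 22 mm wide; open, the fingers measure 114 mm over their backs; the gripper's body (76 mm by 85 mm) begins 54 mm behind the grasp point. The pads swing forward as they close: fully open they stand 13 mm farther back than shut.
Start: joints at [1.161, 0.469, -0.049, 1.532, 0.024, 1.141, -0.082], TCP at [250.919, -626.648, 231.335] pointing down, gripper open.
Joint ranges: [-2.59, 2.59], [-0.33, 1.99], [-1.39, 1.29], [0.1, 2.45], [-1.04, 4.18], [0.21, 1.99], [-2.66, 2.66]. Speed limits (rad/s): [2.57, 2.57, 3.14, 3.14, 3.14, 3.14, 3.14].

## Interface

Orientations are given as a unit quaternion [x, y, z, w].
In Python, from bench import status, imaging, order gives the robot as it stands.
- The arm moves only by the shell command python3 -m inch 'ROWS' [OPENING] [FORCE]. ROWS is JSON, a list of rows, each a list of 6 numbers: the shift along the tool's x, y, z in m, then the turn, a rotation vector about the tool's x, y, z in rad. In form: [[x, y, z, ax, ay, az], ...]. A call has 1 to 8 rows; each row is the pose to reach, as a shift and turn from the pose commanded when the call began, along the tool's axes at that moment; what a row does not reach only later rows make up. A row lasts 1/8 s, in which the tool goes at most 62.5 mm and 10.7 degrees, less where a joint would pass 70% of its speed; a pose out of reach is approached as far as the arm can. A call with a gripper value outside its range is refused whole. OPENING is the closure, from -1 (fully open) to 1 (shut), set as the call begins (- or left out, the last holds). The fingers move at their own pace and stop on an object; FORCE is the grip in N (left out, the last holds). Time passes only in rows, so rows that repeat a pose let the fingers close. It gives the time, the measured TCP pose, the force, the opening and the grip force at its end, in the units of the state.
- status.state(): the state, without advancing time (a new reading comes with each control period).
- imaging.snapshot(name): name is "scene" or "top" or "wrist"; returns a dict with "frame" (384x512x3 uint8, blue, green, red), "vertical_fov" (degrees; the focal length in pixels is half the picture's height over the tangent of half this angle, whatever the lens; pixels are square), "cx", "cy" (the principal point, pixels), "R" (3x3) and "t" (3): a world point X has camera coordinates R X + t. Camera axes: x right, y down, z forward; pixel columns grow to the right and rows downward; lengths in mm; the calibration is good to about 2 mm. A picture is of the moment at which its call begins. There is no depth.
- order.hand_in(): hands the job in; it is judged then, once.
The state is a dict: "clock": time; "qpos": joint angles; "joint_vel": joint speeds; "joint_efforts": joint torques, N m; "position": TCP position; "tool_rot": TCP orientation; "contact_force": force on the tool from outside, world axes, zero at the start; "ft_torque": the same for the moment, N m; "width": opening from 0.0 (shut) to 1.0 (fully open); "gripper_force": force on a finger pad.
Only numpy, scipy, OpenCV 4.12 (cv2) and the standard library are available. Lean on these libraries where they do the work, as an engineer would, in place of code of your own. Each camera call takes 0.05 s, during which the arm holds its last target. There are 200 camera calls.

## Task

Two open walnut boxes and their two lids lie about the bench: close the short pick box, where it stands, with the lid that fits it. Then pick up the closed box and hold it level in the air, centred 200 mm straight in front of the inspection camera's lens, with its brass-clasp end squarely facing the lens. Finish while still holding it there steadily, lid fully seated, and leave everything else on the bench where it lies.

Things in the scene. Friction and masses are not known exactly. Their poses are not given: they have to be found in the camera images.
- pickbox_center (a point): Centre (20 mm above the underside) of the short walnut pick box, open on top: 72 mm long (its x), 54 wide (y), 40 high; walls 7, cavity 33 deep; 0.11 to 0.23 kg. Grip it across the 54 mm width, lid on or off. A brass clasp plate, 22 mm wide and 4 proud, marks its front end (-x). Starts upright on the bench, clasp end within 35 degrees of the robot's right (-y).
- pickbox_front (a point): Point on the clasp-end face of the pick box, 36 mm along its -x from its centre, half-way up.
- shortlid_knob (a point): Centre of the grip bar (30 mm along x, 12 along y, 16 high) on the short lid, 50 g. Plate 68 x 50 x 6 mm, its top 8 mm below this point; under it a plug 53 x 35 x 8 mm with 2.5 mm play in the box. Fits either way round. Starts upright on the bench, this point 22 mm up, length within 35 degrees of world y. Fully seated: this point is 34 mm above the pick box's centre.
- lens (a point): Centre of the front glass of the inspection camera, a black box-shaped head 70 mm wide with a 48 mm lens barrel on a round-based pole stand at the robot's right side; fixed. The lens looks level along this frame's -x (roughly to the robot's left, +y). Height varies from 0.17 to 0.23 m.
- view (a point): Empty point in the air on the lens axis, 200 mm in front of the lens glass, where the centre of the pick box is to be; same axes as the lens, so x points to the lens. When presented the box's x axis is opposite to this x axis, and its z is up.
- longbox_center (a point): Centre, half-way up, of the other walnut box, the same in section but 120 mm long; bystander, to be left.
- longlid_knob (a point): Centre of the grip bar on the long lid (top plate 116 x 50 mm, otherwise like the short lid) which is too long for the pick box; bystander, to be left.
- jar: Frosted glass jar with metal cap, 56 mm across, 66 mm high; origin under its centre; bystander.
- harmonica: Harmonica lying flat, 100 x 26 x 20 mm, origin under its centre; bystander.
- capo: Black guitar capo lying flat, about 75 x 40 x 12 mm; origin near the middle of one arm, on its underside; bystander.
- winder: Yellow string peg winder lying flat, about 125 x 50 x 22 mm; origin under its middle; bystander.
- slide: Brass guitar slide, a tube 26 mm across and 60 mm high standing upright; origin under its centre; bystander.
- pickbox: The whole pick box; origin at the centre of its underside, same axes as its centre point.
Not all that is in view belongs to the job. Leave any orange or turquoise look-alike of the part that bears shortlid_knob alone.

How it is judged:
By the outcome, as a careful person would: the job done as asked, in the order asked, and still so for the second after the job is handed in, while the arm keeps its last pose, push and grip.
It also fails if it takes over 54 s, if anything falls off the work surface, if the arm or the gripper's body presses on something with over 40 N, if the wrist force passes 120 N, or if a joint passes its speed limit or range.

## Working session

There is one attempt and no reset: what is moved stays moved. The work goes in short steps, Python scripts to look and compute and a shell command to move; the robot and the scene stay as the last step left them, time stands still between calls to the robot, and variables do not carry over. Pictures are saved under pics/ and viewed, at most 10 in all, crops included, and the job is handed in when it is done.

```bash
ls; mkdir -p pics
cat > h.py <<'E'
import numpy as np,cv2
from bench import status,imaging,order
from scipy.spatial.transform import Rotation as Ro
def snap(n):
    s=imaging.snapshot(n); np.savez(f'{n}.npz',**{k:np.array(v) for k,v in s.items()}); return s
def load(n): return dict(np.load(f'{n}.npz'))
def f(s): return 192/np.tan(np.radians(float(s['vertical_fov']))/2)
def ray(s,u,v):
    R=np.array(s['R']);t=np.array(s['t'])
    return -R.T@t, R.T@np.array([(u-float(s['cx']))/f(s),(v-float(s['cy']))/f(s),1.])
def onz(s,u,v,z):
    c,d=ray(s,u,v); return c+d*(z-c[2])/d[2]
def proj(s,X):
    p=np.array(s['R'])@np.array(X,float)+np.array(s['t']); return p[:2]/p[2]*f(s)+[float(s['cx']),float(s['cy'])]
def tri(rs):
    A=0;b=0
    for c,d in rs:
        d=d/np.linalg.norm(d);P=np.eye(3)-np.outer(d,d);A=A+P;b=b+P@c
    return np.linalg.solve(A,b)
E
python3 - <<'E'
from h import *
for n in('scene','top'):
    s=snap(n); cv2.imwrite(f'pics/{n}0.png',cv2.resize(s['frame'],(768,576),interpolation=cv2.INTER_CUBIC)); print(n,s['vertical_fov'],-np.array(s['R']).T@s['t'])
print(status.state())
E
```

```text
pics
scene 56.501526806989425 [ 985.35077356 -538.01800569  843.89019945]
top 42.74529152862901 [ 328.97097601  -57.96947225 1544.20763401]
{'clock': 0.1, 'qpos': array([ 1.16109131,  0.46940472, -0.04859048,  1.53354142,  0.02412813,
        1.14099713, -0.0822961 ]), 'joint_vel': array([ 0.00177814, -0.00371003,  0.00074489, -0.00160768,  0.00043491,
        0.00123528,  0.00018879]), 'joint_efforts': array([ 8.77264829e-04, -5.11512816e+01, -4.68312227e-02, -2.38391268e+01,
        1.08270012e-02,  4.35420661e-03, -7.06959824e-07]), 'position': array([ 250.69123779, -626.1742895 ,  230.35072495]), 'tool_rot': array([ 9.81923976e-01,  1.89273681e-01, -2.09639735e-04, -8.56769271e-04]), 'contact_force': array([ 0.37898435, -0.52592833, -0.52376451]), 'ft_torque': array([-0.03139044, -0.0469242 , -0.06814593]), 'gripper_force': 0.0, 'width': 1.0048289617161872}
```

View pics/scene0.png

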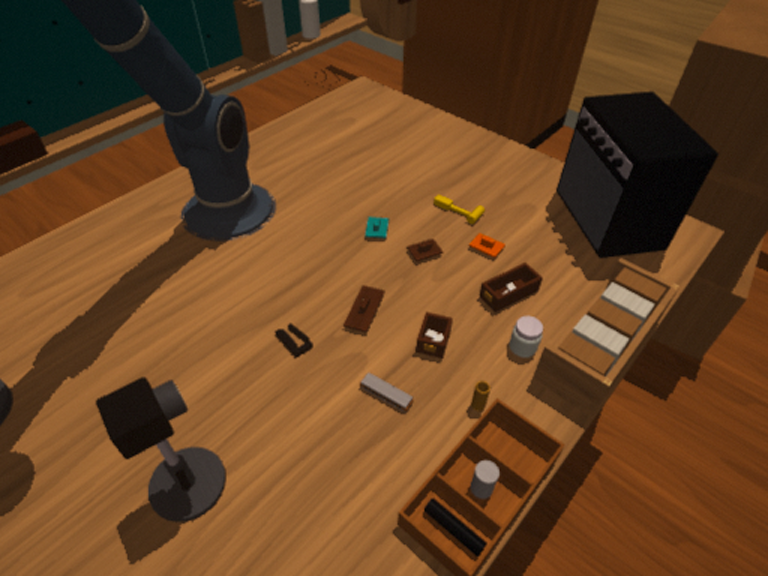

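View pics/top0.png

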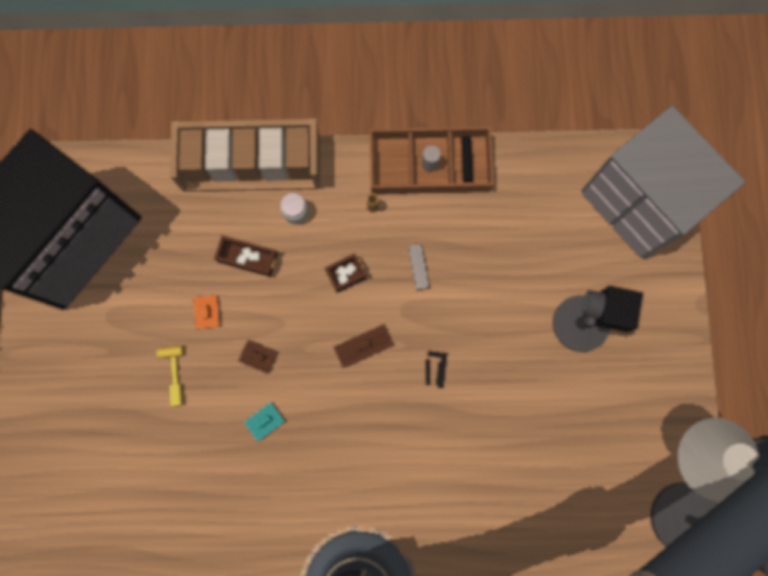

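The scene view shows the short lid at (424,250), pick box at (434,335) and long lid at (364,308), with the inspection camera at (150,410). In the top view:

- **Short-lid candidates:** walnut short lid (259,356), long walnut lid (364,345), orange look-alike (207,312) and turquoise look-alike (265,421). I choose (259,356).
- **Pick box candidates:** short box (347,272) and long box (248,256). I choose (347,272), which has its clasp on the right at about (367,263).

Run:
```python
from h import *
s=load('top');im=s['frame'].astype(int)
def m(u,v,r,z,thr):
    u,v=u/1.5,v/1.5
    mk=((im.sum(2)<thr)).astype(np.uint8)
    x0,y0=int(u-r),int(v-r); sub=mk[y0:y0+2*r,x0:x0+2*r].copy()
    cs,_=cv2.findContours(sub,cv2.RETR_EXTERNAL,cv2.CHAIN_APPROX_NONE); c=max(cs,key=cv2.contourArea).reshape(-1,2)+[x0,y0]
    w=np.array([onz(s,a,b,z)[:2] for a,b in c]); return cv2.minAreaRect(w.astype(np.float32))
for thr in(180,220):
  print(thr,'lid',m(259,356,19,14,thr),'box',m(347,272,22,40,thr),'longlid',m(364,345,30,14,thr))
sc=load('scene')
for (a,b) in [((592,305),(172,400)),((620,308),(135,418))]:
    r=[ray(s,a[0]/1.5,a[1]/1.5),ray(sc,b[0]/1.5,b[1]/1.5)]; X=tri(r);print(X,proj(s,X)*1.5,proj(sc,X)*1.5)
c=np.hstack([cv2.resize(s['frame'][215:260,150:195],(400,400),interpolation=cv2.INTER_CUBIC),cv2.resize(s['frame'][155:205,205:255],(400,400),interpolation=cv2.INTER_CUBIC)])
d=np.hstack([cv2.resize(s['frame'][180:230,370:435],(400,308),interpolation=cv2.INTER_CUBIC)[:200*0+300],cv2.resize(sc['frame'][240:300,60:140],(400,300),interpolation=cv2.INTER_CUBIC)])
cv2.imwrite('pics/c1.png',np.vstack([cv2.resize(c,(600,300)),cv2.resize(d,(800,300))[:, :600]*0+cv2.resize(d,(600,300))]))
```

```text
180 lid ((467.8550720214844, 195.77992248535156), (39.82246780395508, 32.27286911010742), 18.89790153503418) box ((630.2474975585938, 12.679241180419922), (54.18527603149414, 62.79787826538086), 25.56979751586914) longlid ((479.54754638671875, -21.496177673339844), (27.817100524902344, 102.06779479980469), 27.308931350708008)
220 lid ((462.6680908203125, 198.76214599609375), (65.56078338623047, 44.98892593383789), 66.02714538574219) box ((631.799072265625, 11.031272888183594), (58.44955062866211, 72.68819427490234), 25.586275100708008) longlid ((480.80975341796875, -20.29660415649414), (45.53270721435547, 111.86348724365234), 22.858829498291016)
[ 527.00667956 -441.13554934  217.92445669] [591.1620777 304.6560086] [170.73467555 400.24954918]
[ 519.44859346 -489.27367256  224.71616979] [619.10298441 307.68441011] [133.61058124 418.29364563]
```

View pics/c1.png

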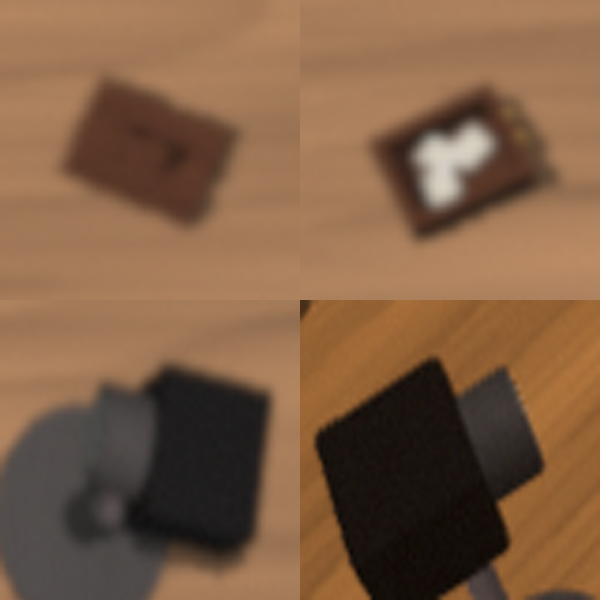

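Confirmed: the walnut short lid is at roughly (464,197), and the pick box holding white picks is at roughly (632,11) with its clasp towards (+0.43,-0.90). Next I fly to the lid and look through the wrist camera.

```bash
cat >> h.py <<'E'
def go(p,head):
    "print shift/turn from present pose to tool-down pose at p with tool x heading (deg)"
    s=status.state();R=Ro.from_quat(s['tool_rot'])
    T=Ro.from_euler('z',head,degrees=True)*Ro.from_euler('x',180,degrees=True)
    d=R.inv().apply(np.array(p,float)-s['position'])/1000; r=(R.inv()*T).as_rotvec()
    print('t',round(float(s['clock']),2),'shift',d.round(4),'turn',r.round(3))
E
python3 - <<'E'
from h import *
go((430,-220,330),45); go((464,197,230),66)
E
```

```text
t 0.1 shift [ 0.3174 -0.3106 -0.0991] turn [-0.002 -0.    -0.405]
t 0.1 shift [ 0.504  -0.6849  0.0015] turn [-0.002 -0.001 -0.771]
```

```bash
python3 -m inch '[[0.03,-0.04,-0.04,0,0,-0.1],[0.09,-0.08,-0.07,0,0,-0.2],[0.15,-0.13,-0.1,0,0,-0.3],[0.2,-0.18,-0.1,0,0,-0.405],[0.24,-0.23,-0.1,0,0,-0.5],[0.28,-0.28,-0.1,0,0,-0.55],[0.317,-0.33,-0.1,0,0,-0.6],[0.345,-0.385,-0.09,0,0,-0.65]]'
python3 - <<'E'
from h import *
go((464,197,230),66)
E
```

```text
clock: 1.1
position: [420.8, -183.7, 325.5]
tool_rot: [0.87, 0.494, 0.0, 0.0]
contact_force: [0.8, 0.1, 0.4]
width: 0.999
gripper_force: 0.0
t 1.1 shift [ 0.349  -0.1581  0.0954] turn [ 0.001 -0.    -0.119]
```

```bash
python3 -m inch '[[0.055,-0.025,0.01,0,0,-0.02],[0.11,-0.05,0.02,0,0,-0.05],[0.165,-0.075,0.04,0,0,-0.08],[0.22,-0.1,0.06,0,0,-0.1],[0.275,-0.125,0.08,0,0,-0.12],[0.33,-0.15,0.095,0,0,-0.12],[0.349,-0.158,0.095,0,0,-0.12],[0.349,-0.158,0.095,0,0,-0.12]]'
python3 - <<'E'
from h import *
s=snap('wrist'); cv2.imwrite('pics/w1.png',s['frame']); print(s['vertical_fov'],-np.array(s['R']).T@s['t'],s['R'][2],status.state()['position'])
print(proj(s,(464,197,22)))
E
```

```text
clock: 2.1
position: [463.5, 196.7, 229.8]
tool_rot: [0.838, 0.546, -0.0, -0.001]
contact_force: [-0.6, -0.1, 0.1]
width: 1.0
gripper_force: 0.0
69.37310394886414 [492.1932393  262.5970566  371.68808232] [-0.1169458  -0.25843982 -0.95892259] [463.82469765 194.76920891 229.89567893]
[257.48601286 168.33565801]
```

View pics/w1.png

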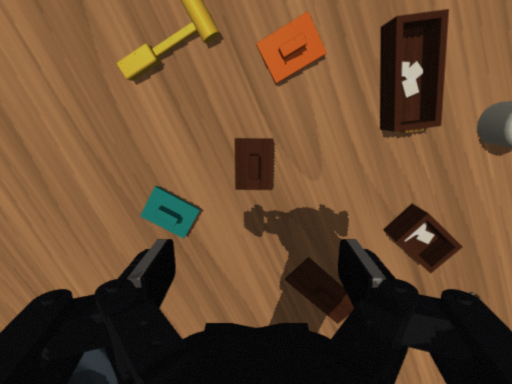

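The wrist view shows the short lid at (254,164), aligned with the tool, and the pick box at (423,238). I'll measure both.

```bash
cat >> h.py <<'E'
def rect(s,u,v,r,z,thr=None):
    im=s['frame'].astype(np.uint8);x0,y0=max(0,int(u-r)),max(0,int(v-r))
    g=im[y0:int(v+r),x0:int(u+r)].astype(int)[:,:,2].astype(np.uint8) # red
    t,mk=cv2.threshold(g,thr or 0,255,cv2.THRESH_BINARY_INV|(0 if thr else cv2.THRESH_OTSU))
    cs,_=cv2.findContours(mk,cv2.RETR_EXTERNAL,cv2.CHAIN_APPROX_NONE);c=max(cs,key=cv2.contourArea).reshape(-1,2)+[x0,y0]
    w=np.array([onz(s,a,b,z)[:2] for a,b in c],np.float32)
    (p,q,a)=cv2.minAreaRect(w)
    if q[0]<q[1]: q=q[::-1];a+=90
    return np.round(p,1),np.round(q,1),round((a+90)%180-90,1),t
E
python3 - <<'E'
from h import *
s=load('wrist')
print(rect(s,254,164,38,12),rect(s,423,238,48,40))
R=rect(s,254,164,38,12);go((*R[0],30),R[2]);print(proj(s,(*R[0],30)),proj(s,(*R[0],14)))
E
```

```text
(array([461.6, 201.8]), array([68.4, 51.1]), 65.2, 98.0) (array([624.3,  27.8]), array([97.8, 56.2]), -65.8, 92.0)
t 2.15 shift [ 0.0057 -0.0047  0.1999] turn [-0.001  0.001  0.014]
[254.19420295 166.92920503] [254.31102886 164.52868899]
```

```bash
python3 -m inch '[[0.006,-0.005,0.06,0,0,0.014],[0.006,-0.005,0.12,0,0,0.014],[0.006,-0.005,0.17,0,0,0.014],[0.006,-0.005,0.2,0,0,0.014],[0.006,-0.005,0.213,0,0,0.014],[0.006,-0.005,0.213,0,0,0.014]]'; python3 -m inch '[[0,0,0,0,0,0],[0,0,0,0,0,0],[0,0,0,0,0,0],[0,0,0,0,0,0],[0,0,0,0,0,0],[0,0,0,0,0,0],[0,0,0,0,0,0]]' 1 30
```

```text
clock: 2.9
position: [462.3, 201.2, 17.4]
tool_rot: [0.843, 0.538, -0.0, 0.0]
contact_force: [1.4, -0.0, -0.8]
width: 1.0
gripper_force: 0.0
clock: 3.78
position: [462.2, 202.3, 17.7]
tool_rot: [0.843, 0.538, 0.0, 0.0]
contact_force: [-1.2, -0.3, 6.1]
width: 0.13
gripper_force: 32.5
```

```bash
python3 -m inch '[[0,0,-0.03,0,0,0],[0,0,-0.08,0,0,0],[0,0,-0.14,0,0,0]]'
python3 - <<'E'
from h import *
go((660,-40,160),115)
E
```

```text
clock: 4.15
position: [461.2, 201.7, 157.7]
tool_rot: [0.843, 0.538, -0.001, -0.001]
contact_force: [1.0, 0.2, -0.7]
width: 0.129
gripper_force: 31.7
t 4.15 shift [-0.1358  0.282  -0.0028] turn [-0.003  0.001 -0.87 ]
```

```bash
python3 -m inch '[[-0.025,0.05,0,0,0,-0.17],[-0.05,0.1,0,0,0,-0.34],[-0.075,0.15,0,0,0,-0.5],[-0.1,0.2,0,0,0,-0.67],[-0.125,0.25,0,0,0,-0.8],[-0.136,0.282,0,0,0,-0.87],[-0.136,0.282,0,0,0,-0.87],[-0.136,0.282,0,0,0,-0.87]]'
python3 - <<'E'
from h import *
s=snap('wrist'); cv2.imwrite('pics/w2.png',s['frame']); print(status.state()['position'],status.state()['width'])
print(proj(s,(631,12,40)))
E
```

```text
clock: 5.15
position: [659.9, -38.7, 156.7]
tool_rot: [0.537, 0.844, 0.0, -0.001]
contact_force: [-0.5, -0.1, -0.8]
width: 0.129
gripper_force: 31.8
[659.79449603 -38.14340186 157.09089239] 0.12794221268201675
[251.96356789 127.01607844]
```

View pics/w2.png

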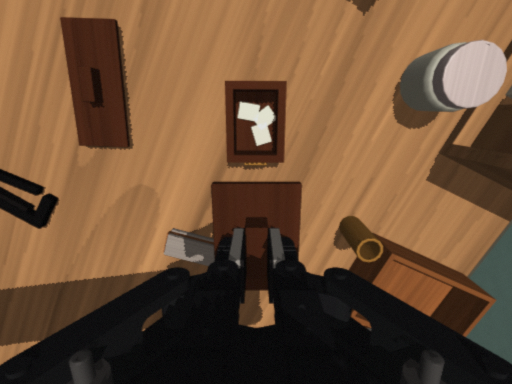

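The box rim spans (226–286, 82–163), with the box centred near (256,122). The held lid's far edge runs from (212,182) to (300,182).

Run:
```python
from h import *
s=load('wrist')
R=rect(s,256,122,50,40);print(R)
f0=s['frame'].astype(int)
print('col256 red', [(y,f0[y,250:262,2].mean().round()) for y in range(76,170,2)])
print('row120', [(x,f0[95:100,x,2].mean().round()) for x in range(220,294,2)])
st=status.state();Rt=Ro.from_quat(st['tool_rot'])
zt=st['position'][2]-3.5
for u,v in((212,182),(300,182),(256,182)): print(Rt.inv().apply(onz(s,u,v,zt)-st['position']))
```

```text
(array([633.4,  13.3]), array([78. , 53.9]), -65.3, 120.0)
col256 red [(76, np.float64(157.0)), (78, np.float64(157.0)), (80, np.float64(136.0)), (82, np.float64(81.0)), (84, np.float64(81.0)), (86, np.float64(80.0)), (88, np.float64(72.0)), (90, np.float64(25.0)), (92, np.float64(32.0)), (94, np.float64(34.0)), (96, np.float64(35.0)), (98, np.float64(34.0)), (100, np.float64(34.0)), (102, np.float64(51.0)), (104, np.float64(146.0)), (106, np.float64(198.0)), (108, np.float64(195.0)), (110, np.float64(200.0)), (112, np.float64(221.0)), (114, np.float64(224.0)), (116, np.float64(224.0)), (118, np.float64(224.0)), (120, np.float64(208.0)), (122, np.float64(156.0)), (124, np.float64(142.0)), (126, np.float64(189.0)), (128, np.float64(205.0)), (130, np.float64(196.0)), (132, np.float64(191.0)), (134, np.float64(183.0)), (136, np.float64(173.0)), (138, np.float64(166.0)), (140, np.float64(159.0)), (142, np.float64(152.0)), (144, np.float64(133.0)), (146, np.float64(75.0)), (148, np.float64(71.0)), (150, np.float64(53.0)), (152, np.float64(36.0)), (154, np.float64(43.0)), (156, np.float64(
[... 516 characters left out ...]
0)), (248, np.float64(33.0)), (250, np.float64(35.0)), (252, np.float64(37.0)), (254, np.float64(35.0)), (256, np.float64(33.0)), (258, np.float64(33.0)), (260, np.float64(34.0)), (262, np.float64(34.0)), (264, np.float64(36.0)), (266, np.float64(36.0)), (268, np.float64(38.0)), (270, np.float64(36.0)), (272, np.float64(34.0)), (274, np.float64(34.0)), (276, np.float64(26.0)), (278, np.float64(60.0)), (280, np.float64(81.0)), (282, np.float64(81.0)), (284, np.float64(82.0)), (286, np.float64(137.0)), (288, np.float64(173.0)), (290, np.float64(175.0)), (292, np.float64(172.0))]
[ 34.92005599 -24.61561383   3.54992394]
[34.86011586 22.82801465  3.52079976]
[34.89007662 -0.88643831  3.53535733]
```

Run:
```python
from h import *
s=load('wrist');st=status.state();Rt=Ro.from_quat(st['tool_rot'])
P=lambda u,v:onz(s,u,v,40)
a,b,c,d=P(255.5,80.8),P(255.5,89),P(255.5,155.3),P(255.5,162.7)
print(a,d,np.linalg.norm(a-d),np.linalg.norm(b-c),(a+d)/2,(b+c)/2)
l,r=P(225,97),P(286,97);print(np.linalg.norm(l-r),(l+r)/2)
# left and right edge lines for heading
f0=s['frame'][:,:,2].astype(float)
def edge(v,u0,u1):
    row=f0[v,u0:u1]; g=np.abs(np.diff(row)); i=np.argmax(g); return u0+i+.5
L=np.array([P(edge(v,215,232),v)[:2] for v in range(86,158,2)]);Rr=np.array([P(edge(v,281,296),v)[:2] for v in range(86,158,2)])
for E in(L,Rr):
    v=cv2.fitLine(E.astype(np.float32),cv2.DIST_HUBER,0,.01,.01).ravel();print(np.degrees(np.arctan2(v[1],v[0])),v[2:], )
row=[(u,f0[195:200,u].mean()) for u in list(range(206,218))+list(range(296,308))];print([(u,int(x)) for u,x in row])
print('col',[(v,int(f0[v,225:235].mean())) for v in range(174,190)])
print('tool heading',np.degrees(np.arctan2(*Rt.apply([1,0,0])[[1,0]])))
```

```text
[617.39309555  48.86365057  40.        ] [647.74044279 -16.35843476  40.        ] 71.93665198687326 58.24769238794386 [632.56676917  16.25260791  40.        ] [632.50422677  16.38702313  40.        ]
53.847037383942535 [623.01204922  36.7748687   40.        ]
-64.90239 [605.66736    9.635323]
-65.449814 [653.71204  33.8173 ]
[(206, 142), (207, 137), (208, 135), (209, 132), (210, 127), (211, 104), (212, 70), (213, 69), (214, 69), (215, 69), (216, 68), (217, 67), (296, 75), (297, 78), (298, 78), (299, 76), (300, 82), (301, 122), (302, 168), (303, 174), (304, 172), (305, 171), (306, 172), (307, 171)]
col [(174, 165), (175, 165), (176, 166), (177, 165), (178, 166), (179, 166), (180, 158), (181, 117), (182, 50), (183, 44), (184, 65), (185, 68), (186, 70), (187, 70), (188, 69), (189, 69)]
tool heading 115.0934513726555
```

Run:
```python
from h import *
go((633.6,15.9,70),114.8)
```

```text
t 5.2 shift [ 0.06   -0.0007  0.0872] turn [-0.001 -0.001  0.005]
```

```bash
python3 -m inch '[[0.03,-0.001,0,0,0,0.005],[0.06,-0.001,0.02,0,0,0.005],[0.06,-0.001,0.06,0,0,0.005],[0.06,-0.001,0.087,0,0,0.005],[0.06,-0.001,0.087,0,0,0.005],[0.06,-0.001,0.087,0,0,0.005]]'
python3 - <<'E'
from h import *
go((633.6,15.9,50),114.8)
s=snap('wrist');a=s['frame']; b=snap('scene')['frame'][190:260,250:330]
cv2.imwrite('pics/w3.png',np.hstack([a,cv2.resize(b,(288,384))[:,:288]]))
print([proj(s,(632.5-.42*k+.906*j,16.3+.906*k+.42*j,40)).round() for k,j in((36,27),(36,-27),(-36,27),(-36,-27))])
E
```

```text
clock: 5.95
position: [635.0, 15.3, 71.8]
tool_rot: [0.539, 0.842, 0.001, 0.001]
contact_force: [0.3, 0.2, -1.0]
width: 0.13
gripper_force: 31.7
t 5.95 shift [ 0.0011 -0.0011  0.0218] turn [ 0.002  0.    -0.001]
[array([297., 167.]), array([212., 167.]), array([293., 267.]), array([217., 267.])]
```

View pics/w3.png

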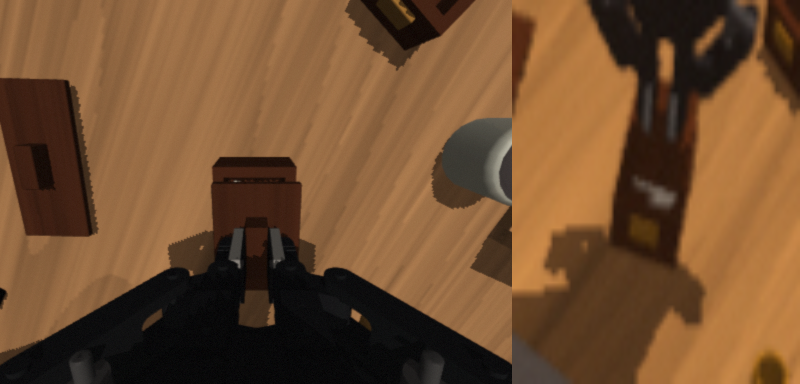

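The plug sits just above the cavity: box rim at row 167, lid edge at row 182, and sides within about 1 mm. I'll correct that and lower the lid.

```bash
python3 -m inch '[[0.001,-0.001,0.004,0,0,0],[0.001,-0.001,0.008,0,0,0],[0.001,-0.001,0.012,0,0,0],[0.001,-0.001,0.015,0,0,0],[0.001,-0.001,0.015,0,0,0]]';python3 -m inch '[[0,0,0.003,0,0,0],[0,0,0.006,0,0,0],[0,0,0.007,0,0,0],[0,0,0.007,0,0,0]]'
```

```text
clock: 6.68
position: [632.9, 14.6, 54.9]
tool_rot: [0.54, 0.842, -0.0, -0.0]
contact_force: [0.7, 0.4, -1.1]
width: 0.128
gripper_force: 31.7
clock: 7.18
position: [633.3, 14.7, 49.7]
tool_rot: [0.54, 0.842, -0.0, 0.0]
contact_force: [-3.0, -1.0, 8.0]
width: 0.127
gripper_force: 32.8
```

Contact came at z = 49.7, as expected for a seated lid. Releasing, then rising.

```bash
python3 -m inch '[[0,0,0,0,0,0],[0,0,0,0,0,0],[0,0,0,0,0,0],[0,0,0,0,0,0],[0,0,-0.05,0,0,0],[-0.03,0,-0.11,0,0,0],[-0.06,0,-0.11,0,0,0],[-0.06,0,-0.11,0,0,0]]' -1
python3 - <<'E'
from h import *
s=snap('wrist');a=s['frame']; b=snap('scene')['frame'][180:250,260:330];snap('top')
cv2.imwrite('pics/w4.png',np.hstack([a,cv2.resize(b,(288,384))]))
print(rect(s,256,122,60,40))
print([proj(s,(632.5-.42*k+.906*j,16.3+.906*k+.42*j,z)).round() for k,j,z in((36,27,40),(36,-27,40),(-36,27,40),(-36,-27,40),(34,25,46),(-34,-25,46),(0,0,62))])
E
```

```text
clock: 8.18
position: [659.4, -43.6, 158.7]
tool_rot: [0.542, 0.84, -0.0, 0.001]
contact_force: [-0.2, 0.6, -1.4]
width: 1.001
gripper_force: 0.0
(array([633.1,  13.6]), array([77.5, 53.7]), -65.6, 108.0)
[array([288.,  75.]), array([226.,  75.]), array([286., 157.]), array([229., 158.]), array([286.,  77.]), array([230., 156.]), array([257., 119.])]
```

View pics/w4.png

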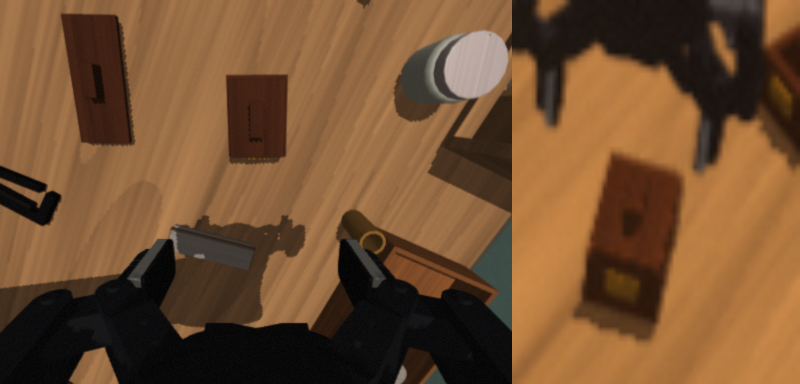

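The lid appears flush on the box: plate at (227–287, 75–155), brass clasp visible at row 158. Next I tilt the wrist camera toward the lens to measure it.

```bash
sed -i 's/^def go(p,head):/def go(p,head,tilt=0):/; s/\*Ro.from_euler(.x.,180,degrees=True)$/*Ro.from_euler("x",180,degrees=True)*Ro.from_euler("y",tilt,degrees=True)/' h.py
python3 - <<'E'
from h import *
go((540,-150,300),92,-35)
E
```

```text
t 8.32 shift [-0.0517 -0.1533 -0.1423] turn [ 0.12  -0.604  0.385]
```

```bash
python3 -m inch '[[-0.01,-0.03,-0.04,0.03,-0.15,0.1],[-0.02,-0.06,-0.08,0.06,-0.3,0.2],[-0.03,-0.09,-0.11,0.09,-0.45,0.29],[-0.042,-0.12,-0.142,0.12,-0.6,0.385],[-0.052,-0.153,-0.142,0.12,-0.604,0.385],[-0.052,-0.153,-0.142,0.12,-0.604,0.385],[-0.052,-0.153,-0.142,0.12,-0.604,0.385]]'
python3 - <<'E'
from h import *
s=snap('wrist'); cv2.imwrite('pics/w5.png',s['frame']); print(-np.array(s['R']).T@s['t'])
E
```

```text
clock: 9.2
position: [541.1, -149.8, 299.9]
tool_rot: [0.662, 0.686, -0.208, 0.217]
contact_force: [0.4, 0.3, 0.5]
width: 1.006
gripper_force: 0.0
[535.37326251  -8.94811663 374.6106453 ]
```

View pics/w5.png

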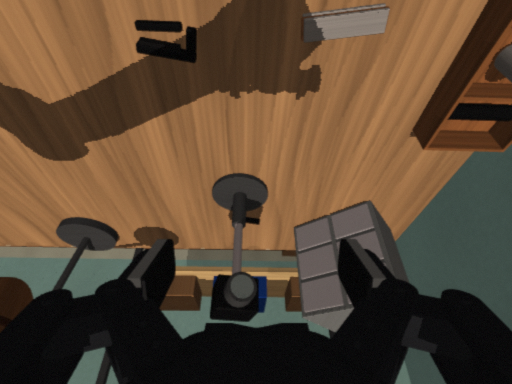

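The lens glass shows at (241,291) between the fingers. I'll take two closer views with a baseline between them.

Run:
```python
from h import *
go((590,-220,320),92,-45)
go((490,-220,320),92,-45)
```

```text
t 9.25 shift [-0.0704  0.0461  0.0248] turn [ 0.002 -0.175 -0.   ]
t 9.25 shift [-0.0675 -0.0539  0.0226] turn [ 0.002 -0.175 -0.   ]
```

```bash
python3 -m inch '[[-0.035,0.023,0.012,0,-0.09,0],[-0.07,0.046,0.025,0,-0.175,0],[-0.07,0.046,0.025,0,-0.175,0],[-0.07,0.046,0.025,0,-0.175,0],[-0.07,0.046,0.025,0,-0.175,0]]'
python3 -c "
from h import *
import shutil
s=snap('wrist');shutil.copy('wrist.npz','wa.npz')"
python3 -m inch '[[0,-0.05,0,0,0,0],[0,-0.1,0,0,0,0],[0,-0.1,0,0,0,0],[0,-0.1,0,0,0,0],[0,-0.1,0,0,0,0]]'
python3 - <<'E'
from h import *
import shutil
s=snap('wrist');shutil.copy('wrist.npz','wb.npz')
o=[]
for n in('wa','wb'):
    s=load(n);p=proj(s,(527,-435,218));print(n,p,-np.array(s['R']).T@s['t']);u,v=p.astype(int);u0=u-50;v0=min(max(v-50,0),284);print(u0,v0)
    c=s['frame'][v0:v0+100,u0:u0+100]; o.append(cv2.resize(cv2.convertScaleAbs(c,alpha=2.5),(400,400),interpolation=cv2.INTER_CUBIC))
cv2.imwrite('pics/w6.png',np.hstack(o))
E
```

```text
clock: 9.88
position: [589.3, -219.8, 320.2]
tool_rot: [0.642, 0.665, -0.265, 0.276]
contact_force: [-0.0, 0.3, 0.0]
width: 0.998
gripper_force: 0.0
clock: 10.55
position: [490.5, -224.1, 320.2]
tool_rot: [0.642, 0.664, -0.265, 0.276]
contact_force: [0.3, 0.1, 0.7]
width: 0.999
gripper_force: 0.0
wa [207.3471152  221.45754911] [583.25201076 -67.98155953 369.16878486]
157 171
wb [277.34978764 221.11005405] [484.56690914 -72.27782359 369.1613405 ]
227 171
```

View pics/w6.png

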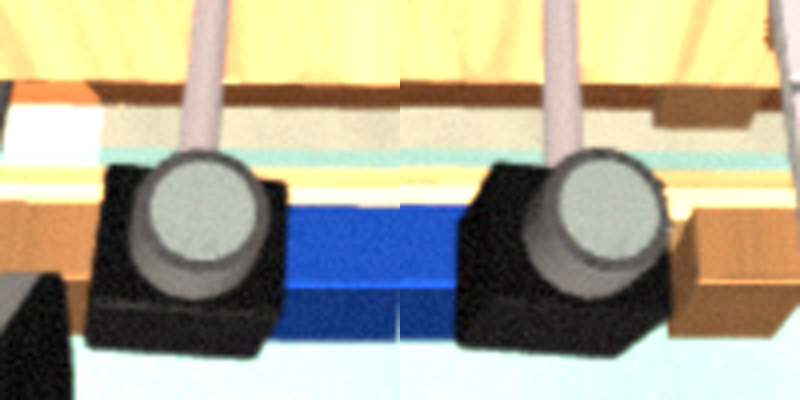

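Both crops show the glass disc, at (203,211) in the left crop and (611,210) in the right. The head's front-bottom corners are at (107,167) and (287,185) in the left crop and (493,165) in the right.

Run:
```python
from h import *
A,B=load('wa'),load('wb');C=[]
for s,u0,v0,g in((A,157,171,(203,211)),(B,227,171,(211,210))):
    c=cv2.resize(s['frame'][v0:v0+100,u0:u0+100],(800,800),interpolation=cv2.INTER_CUBIC);gr=cv2.cvtColor(c,cv2.COLOR_BGR2GRAY)
    seed=(g[0]*2,g[1]*2);val=int(gr[seed[1]-20:seed[1]+20,seed[0]-20:seed[0]+20].mean())
    mk=(np.abs(gr.astype(int)-val)<12).astype(np.uint8);mk=cv2.morphologyEx(mk,cv2.MORPH_OPEN,np.ones((15,15)))
    n,l,st,_=cv2.connectedComponentsWithStats(mk);cs,_=cv2.findContours((l==l[seed[1],seed[0]]).astype(np.uint8),0,1)
    e=cv2.fitEllipse(cv2.convexHull(max(cs,key=cv2.contourArea)));print(val,e)
    uv=(np.array(e[0])+.5)/8-.5+[u0,v0];C.append(ray(s,*uv));
    s['e']=uv
L=tri(C);print('lens',L,proj(A,L)-A['e'],proj(B,L)-B['e'])
o=np.array
cor=lambda s,u0,p:ray(s,*(o(p)/4-.4+[u0,171]))
l=tri([cor(A,157,(107,167)),cor(B,227,(93,165))]);
c,d=cor(A,157,(287,185));r=c+d*(l[2]-c[2])/d[2];v=r-l
print('left',l,'right',r,np.linalg.norm(v),'look heading',np.degrees(np.arctan2(v[1],v[0]))+90)
```

```text
77 ((405.1768798828125, 421.7403869628906), (192.97886657714844, 205.3680877685547), 96.60733795166016)
77 ((418.0028991699219, 418.59161376953125), (179.6078643798828, 205.21475219726562), 135.06874084472656)
lens [ 528.1073335  -427.99673121  223.56842321] [ 0.00031365 -0.02072024] [0.00030027 0.02075565]
left [ 488.15087937 -448.75599616  198.09724234] right [ 554.19838909 -463.66353878  198.09724234] 67.70899767910025 look heading 77.28093626687802
```

Run:
```python
from h import *
s=load('top');g=s['frame'].astype(float).sum(2)
# sub-pixel edges of black head: right edge (rows), top edge (cols)
def cross(line,th,fromdark):
    i=np.where((line[:-1]<th)!=(line[1:]<th))[0]; i=i[-1] if fromdark else i[0]; return i+(th-line[i])/(line[i+1]-line[i])
th=150
W=lambda u,v:onz(s,u,v,258)[:2]
R=[W(400+cross(g[v,400:450],th,True),v) for v in range(199,217)]
T=[W(u,180+cross(g[180:210,u],th,False)) for u in range(403,424)]
for E,o in((R,90),(T,0)):
    v=cv2.fitLine(np.array(E,np.float32),cv2.DIST_HUBER,0,.01,.01).ravel();print((np.degrees(np.arctan2(v[1],v[0]))+o)%180,v[2:])
    E=np.array(E);print(np.round(E[[0,-1]],1))
# normal from ellipse in each wrist view is weak; scene check of front-top head edge skipped
A,B=load('wa'),load('wb')
o=np.array
# front-top and back-top edges in wa, on plane of equal height
for z,p,q in((248,(95,297),(270,308)),(258,(88,345),(250,357)),(198,(107,167),(287,185))):
    P=[onz(A,*(o(k)/4-.4+[157,171]),z) for k in(p,q)];v=P[1]-P[0];print(P[0][:2],P[1][:2],np.linalg.norm(v),np.degrees(np.arctan2(v[1],v[0]))+90)
```

```text
76.9646 [ 507.6665  -510.99765]
[[ 530.3 -516.2]
 [ 485.1 -506. ]]
77.13583 [ 548.3653  -482.18207]
[[ 548.3 -455.1]
 [ 542.2 -507.7]]
[ 490.05087594 -449.23533752] [ 550.61789238 -460.02487728] 61.52054655820174 79.89916476614769
[ 483.54884134 -474.98939641] [ 541.59614382 -489.82895687] 59.91412086558123 75.65970049591407
[ 488.02917747 -449.31254677] [ 554.18187411 -463.88845662] 67.73947461472672 77.57414639210296
```

Three measures agree on a lens heading of 77.1°, so the view point is (572.8, -233.0, 223.6). Now to grasp the closed box.

Run:
```python
from h import *
go((632.5,16.3,170),114.8)
```

```text
t 10.6 shift [ 0.2727  0.1499 -0.0604] turn [-0.154  0.776 -0.378]
```

```bash
python3 -m inch '[[0.05,0.025,-0.012,-0.03,0.15,-0.07],[0.1,0.05,-0.024,-0.06,0.3,-0.14],[0.15,0.075,-0.036,-0.09,0.45,-0.22],[0.2,0.1,-0.048,-0.12,0.6,-0.3],[0.25,0.13,-0.058,-0.154,0.776,-0.378],[0.273,0.15,-0.06,-0.154,0.776,-0.378],[0.273,0.15,-0.06,-0.154,0.776,-0.378],[0.273,0.15,-0.06,-0.154,0.776,-0.378]]'
python3 - <<'E'
from h import *
go((632.5,16.3,7),114.8)
E
```

```text
clock: 11.6
position: [631.5, 15.6, 169.4]
tool_rot: [0.539, 0.842, -0.001, -0.0]
contact_force: [0.3, -0.4, 0.4]
width: 0.998
gripper_force: 0.0
t 11.6 shift [0.0003 0.0015 0.1624] turn [-0.002  0.001 -0.001]
```

```bash
python3 -m inch '[[0,0.001,0.05,0,0,0],[0,0.001,0.1,0,0,0],[0,0.001,0.14,0,0,0],[0,0.001,0.157,0,0,0],[0,0.001,0.162,0,0,0],[0,0.001,0.162,0,0,0],[0,0.001,0.162,0,0,0]]'; python3 -m inch '[[0,0,0,0,0,0],[0,0,0,0,0,0],[0,0,0,0,0,0],[0,0,0,0,0,0],[0,0,0,0,0,0],[0,0,0,0,0,0]]' 1 50
python3 - <<'E'
from h import *
print(rect(snap('top'),347/1.5,272/1.5,30,40))
go((632.5,16.3,7),114.8)
E
```

```text
clock: 12.48
position: [633.4, 16.2, 9.0]
tool_rot: [0.539, 0.842, 0.0, 0.001]
contact_force: [0.3, -0.1, -0.4]
width: 1.0
gripper_force: 0.0
clock: 13.22
position: [633.0, 16.2, 8.1]
tool_rot: [0.539, 0.842, -0.0, 0.0]
contact_force: [-0.9, -0.4, 6.7]
width: 0.618
gripper_force: 54.8
(array([636.2,  11.1]), array([188.2, 180. ]), -1.2, 126.0)
t 13.28 shift [ 0.0002 -0.0004  0.0011] turn [ 0.     0.001 -0.001]
```

```bash
python3 -m inch '[[0,0,-0.02,0,0,0],[0,0,-0.06,0,0,0],[0,0,-0.11,0,0,0],[0,0,-0.16,0,0,0],[0,0,-0.2,0,0,0],[0,0,-0.2,0,0,0]]'
python3 - <<'E'
from h import *
go((572.8,-233,211.2),77.1)
E
```

```text
clock: 14.02
position: [634.0, 17.0, 211.5]
tool_rot: [0.539, 0.842, 0.001, 0.003]
contact_force: [-0.4, -0.8, -2.6]
width: 0.623
gripper_force: 53.9
t 14.03 shift [-2.015e-01 -1.603e-01  1.000e-04] turn [0.006 0.001 0.657]
```

```bash
python3 -m inch '[[-0.02,-0.015,0,0,0,0.05],[-0.05,-0.04,0,0,0,0.15],[-0.08,-0.065,0,0,0,0.26],[-0.115,-0.09,0,0,0,0.37],[-0.15,-0.115,0,0,0,0.48],[-0.18,-0.14,0,0,0,0.58],[-0.198,-0.157,0,0,0,0.64],[-0.2015,-0.160,0,0.003,0,0.657]]'
python3 -m inch '[[0,0,0,0,0,0],[0,0,0,0,0,0],[0,0,0,0,0,0],[0,0,0,0,0,0]]'
python3 - <<'E'
from h import *
for i in range(3): go((572.8,-233,211.2),77.1);snap('top')
a=snap('scene');w=snap('wrist')
u,v=proj(a,(573,-233,223)).astype(int)
b=a['frame'][v-55:v+55,u-40:u+40]
cv2.imwrite('pics/w7.png',np.hstack([w['frame'],cv2.resize(b,(280,384),interpolation=cv2.INTER_CUBIC)]));
# expected projections in wrist of box corners/lid
h=np.radians(77.1);x=np.array([np.cos(h),np.sin(h),0]);y=np.array([-x[1],x[0],0]);c=np.array([572.8,-233,223.6])
for k,j,z in((36,27,20),(36,-27,20),(36,0,-20),(-36,0,0),(0,0,34)): X=c+k*x+j*y+[0,0,z];print((k,j,z),proj(w,X).round(),((proj(a,X)-[u-40,v-55])*3.5+[512,0]).round())
print(status.state()['width'],status.state()['joint_vel'].round(3))
E
```

```text
clock: 15.02
position: [569.7, -236.0, 206.3]
tool_rot: [0.783, 0.621, -0.003, -0.002]
contact_force: [-0.1, 0.6, -2.0]
width: 0.63
gripper_force: 53.9
clock: 15.52
position: [571.8, -233.0, 207.6]
tool_rot: [0.782, 0.624, -0.002, -0.001]
contact_force: [0.5, -0.4, -1.8]
width: 0.623
gripper_force: 53.9
t 15.53 shift [ 0.0002  0.001  -0.0036] turn [-0.003  0.002  0.001]
t 15.57 shift [ 0.0004  0.001  -0.0036] turn [-0.003  0.002  0.001]
t 15.62 shift [ 0.0006  0.0011 -0.0036] turn [-0.003  0.002  0.001]
(36, 27, 20) [193. 202.] [678. 121.]
(36, -27, 20) [328. 202.] [722. 174.]
(36, 0, -20) [260. 178.] [704. 187.]
(-36, 0, 0) [260. 315.] [604. 218.]
(0, 0, 34) [260. 301.] [648. 157.]
0.6263406642760749 [ 0.     0.001  0.001 -0.001 -0.    -0.001 -0.001]
```

View pics/w7.png

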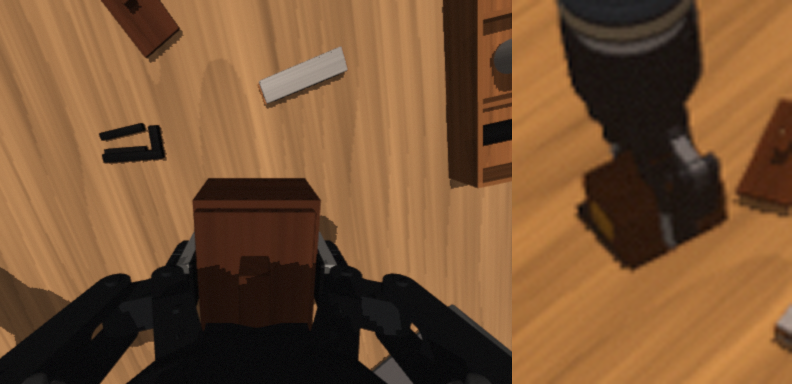

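The box is held level with the lid flush: rim at row 203, bottom edge at row 178, matching the prediction of 202 and 178. I'll correct the 4 mm sag.

```bash
python3 -m inch '[[0.0005,0.001,-0.002,0,0,0],[0.0005,0.001,-0.0037,-0.003,0.002,0.001],[0.0005,0.001,-0.0037,-0.003,0.002,0.001],[0.0005,0.001,-0.0037,-0.003,0.002,0.001],[0.0005,0.001,-0.0037,-0.003,0.002,0.001],[0.0005,0.001,-0.0037,-0.003,0.002,0.001]]'
python3 - <<'E'
from h import *
go((572.8,-233,211.2),77.1)
w=snap('wrist');f0=w['frame'][:,:,2].astype(int)
h=np.radians(77.1);x=np.array([np.cos(h),np.sin(h),0]);y=np.array([-x[1],x[0],0]);c=np.array([572.8,-233,223.6])
for k,j,z in((36,27,20),(36,-27,20),(36,0,-20)): print(proj(w,c+k*x+j*y+[0,0,z]).round(1))
print([(v,int(f0[v,230:285].mean())) for v in range(174,214,1)])
print([(u,int(f0[215:225,u].mean())) for u in list(range(188,200))+list(range(314,328))])
go((572.8,-233,211.2),77.1)
E
```

```text
clock: 16.52
position: [572.6, -233.5, 211.2]
tool_rot: [0.782, 0.623, -0.0, -0.0]
contact_force: [-0.7, -0.3, -2.1]
width: 0.622
gripper_force: 53.9
t 16.52 shift [ 0.0005  0.0001 -0.    ] turn [-0.001 -0.    -0.001]
[193.1 199.7]
[323.3 199.5]
[257.8 177.3]
[(174, 173), (175, 172), (176, 171), (177, 153), (178, 75), (179, 39), (180, 33), (181, 35), (182, 36), (183, 37), (184, 37), (185, 36), (186, 34), (187, 33), (188, 33), (189, 32), (190, 35), (191, 35), (192, 35), (193, 34), (194, 34), (195, 35), (196, 35), (197, 35), (198, 34), (199, 39), (200, 58), (201, 72), (202, 74), (203, 74), (204, 74), (205, 74), (206, 73), (207, 68), (208, 49), (209, 36), (210, 35), (211, 39), (212, 54), (213, 67)]
[(188, 166), (189, 165), (190, 165), (191, 167), (192, 163), (193, 132), (194, 78), (195, 69), (196, 68), (197, 69), (198, 70), (199, 69), (314, 70), (315, 65), (316, 69), (317, 74), (318, 75), (319, 78), (320, 81), (321, 82), (322, 85), (323, 81), (324, 85), (325, 92), (326, 100), (327, 110)]
t 16.57 shift [ 0.0005  0.0001 -0.    ] turn [-0.001 -0.    -0.001]
```

Predicted and seen edges agree within 1 px, and the arm is steady. Handing in.

```bash
python3 -c "
from bench import order
print(order.hand_in())"
```

```text
the job is handed in; nothing more can be done
None
```

I closed the pick box with the short lid and handed the job in at 16.6 s, with the arm holding it level and steady 200 mm in front of the lens, clasp end facing the glass. I measured the lens position and heading from the camera images, and the last check put the tool within about 1 mm of that target; the hand-in gave no verdict.

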